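# Feed a row of tube racks into the sample reader

## Task

Push the row of three blue tube racks along the bench as one block into the feed lane of the white sample reader, until the front rack is home against the end stop and the other two stand closed up behind it. Keep the row straight and closed on the way, with every rack flat on the bench: no lifting, no rack left behind or turned out of the row.

Things in the scene. Friction and masses are not known exactly. Their poses are not given: they have to be found in the camera images.
- reader: White housing 150 x 190 x 68 mm, blue panel on top, fixed. Origin: on the bench, middle of the end stop (the housing's flat front). x points along the lane into the housing = push direction; y across; z up. The lane lies at x<0, no step; 2 rails 14 mm high, 10 thick, 86 apart inside, to x=-65 mm, then flared 10 mm each side to -90. A closed row home ends at x=-168, where the dark grey strip on the bench ends.
- rack_front: Front rack, nearest the reader: blue block, 12 green caps. 56 mm along the row (its x, towards the reader), 76 mm across (y), 45 mm high plus 6 mm of caps; 0.13 to 0.25 kg; flat sides; origin: centre of its underside. The row starts roughly on the lane's line (some mm and degrees off), this rack's front face 95 to 155 mm short of the end stop.
- rack_middle: Middle rack: blue block, 12 white caps, starting 1 to 4 mm behind the front rack. 56 mm along the row (its x, towards the reader), 76 mm across (y), 45 mm high plus 6 mm of caps; 0.13 to 0.25 kg; flat sides; origin: centre of its underside. An orange rack of the same shape, a bottle and a beaker stand near but over 90 mm from the row's middle line: not part of the job.
- rack_rear: Rear rack, farthest from the reader: blue block, 12 yellow caps, starting 1 to 4 mm behind the middle rack. 56 mm along the row (its x, towards the reader), 76 mm across (y), 45 mm high plus 6 mm of caps; 0.13 to 0.25 kg; flat sides; origin: centre of its underside. Its rear face, 28 mm behind its origin, is free to push on; the bench behind it is clear.

How it is judged:
By the outcome, as a careful person would: the job done as asked, in the order asked, and still so for the second after the job is handed in, with the robot touching nothing.
It also fails if it takes over 32 s, if anything falls off the work surface, if the arm or the gripper's body presses on something with over 40 N, if the wrist force passes 120 N, or if a joint passes its speed limit or range.

## Robot

A 6-joint arm with a two-finger parallel gripper is mounted at the origin on the work surface. World frame = base frame: x ahead of the robot, y to its left, z up, the work surface at z = 0. Lengths are in m, angles in rad, forces in N, time in s.
With the tool pointing down it reaches from about 0.275 to 0.875 m from the base axis. Payload 12.5 kg.
Tool frame: the origin (TCP) lies at the very end of the fingers, on their centre line; the grasp point (between the pads) lies 19 mm behind it; x points along the fingers, y is the direction in which the jaws open and shut, and the axes are right-handed (so a half turn about x gives the same grasp; the last joint's range is limited). The gripper opens to 85 mm and grips with 20 to 120 N. Pads are 22 mm wide; open, the fingers measure 114 mm over their backs; the gripper's body (76 mm by 85 mm) begins 54 mm behind the grasp point. The pads swing forward as they close: fully open they stand 13 mm farther back than shut.
Start: joints at [1.167, 0.351, 1.652, -0, 1.139, -0.085], TCP at [0.172, 0.522, 0.231] pointing down, gripper open.
Joint ranges: [-2.75, 2.75], [-0.79, 2.1], [0.01, 2.65], [-1.57, 4.71], [0.07, 3.14], [-2.87, 2.87]. Speed limits (rad/s): [2.22, 2.22, 2.79, 3.14, 3.14, 3.14].

## Interface

Orientations are given as a 3x3 rotation matrix whose columns are the frame's x, y, z axes.
In Python, from bench import manip gives the robot as it stands. Calls block until the motion is done:
- manip.move_ptp(position, orientation): joint-space move of the TCP to a pose.
- manip.move_l(position, attitude=None, max_speed=0.15): straight line of the TCP; attitude=None keeps the orientation; max_speed is the mean speed in m/s.
- manip.move_j(angles): joint-space move.
- manip.set_gripper(opening, effort=None): opening from 0.0 (shut) to 1.0 (fully open); effort is the grip in N (None keeps the last); returns when the fingers have stopped.
- manip.dwell(seconds).
- manip.inverse_kinematics(position, orientation): joint angles nearest the present ones, or None.
- manip.grab_frame(name): name is "scene" or "top" or "wrist"; returns (picture, depth): 480x640x3 uint8, red, green, blue; 480x640 float32, m along the optical axis (not along the pixel's ray), 0 where there is no reading.
- manip.get_calibration(name): a dict with "camera_matrix" (3x3 intrinsics, pixels), "R" (3x3) and "t" (3): a world point X has camera coordinates R X + t. Camera axes: x right, y down, z forward; pixel columns grow to the right and rows downward; lengths in m; the calibration is good to about 2 mm. A picture is of the moment at which its call begins: read the wrist's pose just before it. get_calibration takes no time and is no camera call; for the wrist camera it gives the pose at the moment of the call.
A pose or a line that the arm cannot do raises manip.Unreachable and nothing moves.
- manip.sign_off(): hands the job in, once; it reports no verdict.
Trained networks look in the newest picture that a camera, given by its name, has taken for a name from the list of things; names that differ only in an ending like _2 or _b are one class to them, and where a whole thing is asked for, a point or a joint stands for the part that bears it (a point fixed in the world has none). Each returns a list of dicts, best first, with "confidence" (0 to 1); they miss things now and then, are a little off and sometimes report something else, mostly with a low value. They report only what shows in the picture. A call takes as long as a camera call.
- manip.look_for(camera, name): "at" ([x, y, z] in m, in world coordinates, good to about 4 mm: the middle of the surface that is visible of it).
Readings, each from a call of its own:
- manip.current_time(): time.
- manip.current_qpos(): joint angles.
- manip.current_joint_vel(): joint speeds.
- manip.current_joint_torque(): joint torques, N m.
- manip.current_ee_pos(): TCP position.
- manip.current_tcp_rot(): TCP orientation.
- manip.current_force(): force on the tool from outside, world axes, zero at the start.
- manip.current_ft_torque(): the same for the moment, N m.
- manip.current_grip_width(): opening from 0.0 (shut) to 1.0 (fully open).
Only numpy, scipy, OpenCV 4.12 (cv2) and the standard library are available. Lean on these libraries where they do the work, as an engineer would, in place of code of your own. Each camera call takes 0.05 s, during which the arm holds its last target.

## Working session

There is one attempt and no reset: what is moved stays moved. The work goes in short steps, each a Python script; the robot and the scene stay as the last script left them, time stands still between calls to the robot, and variables do not carry over. Pictures are saved under pics/ and viewed, and the job is handed in when it is done.

```bash
mkdir -p pics; ls; python3 - <<'E'
from bench import manip
import cv2,numpy as np
for c in ["scene","top"]:
    p,d=manip.grab_frame(c); cv2.imwrite(f"pics/{c}0.png",p[:,:,::-1]); np.savez(f"pics/{c}0.npz",p=p,d=d)
    for n in ["reader","rack_front","rack_middle","rack_rear"]:
        print(c,n,[(np.round(r["at"],4).tolist(),round(r["confidence"],2)) for r in manip.look_for(c,n)][:3])
    k=manip.get_calibration(c);print(np.round(k["camera_matrix"],1).tolist(),np.round(k["R"],3).tolist(),np.round(k["t"],3))
print(manip.current_time(),np.round(manip.current_tcp_rot(),3).tolist())
E
```

```text
pics
scene reader [([0.5844, -0.1116, 0.0491], 0.62)]
scene rack_front [([0.5522, 0.0751, 0.0447], 0.65)]
scene rack_middle [([0.5399, 0.1335, 0.0452], 0.58)]
scene rack_rear [([0.5336, 0.1877, 0.0423], 0.58)]
[[514.5, 0.0, 322.3], [0.0, 514.5, 242.9], [0.0, 0.0, 1.0]] [[-0.558, 0.83, 0.016], [0.549, 0.384, -0.742], [-0.622, -0.405, -0.67]] [ 0.329 -0.275  1.029]
top reader [([0.5546, -0.1305, 0.0469], 0.65)]
top rack_front [([0.525, 0.0722, 0.0427], 0.96)]
top rack_middle [([0.5125, 0.1278, 0.0444], 0.86)]
top rack_rear [([0.5056, 0.1828, 0.0507], 0.69)]
[[560.4, 0.0, 318.2], [0.0, 560.4, 238.5], [0.0, 0.0, 1.0]] [[0.023, -1.0, 0.004], [-0.987, -0.023, -0.157], [0.157, 0.0, -0.988]] [0.007 0.568 0.689]
0.5 [[-0.0, 0.313, 0.95], [-0.0, 0.95, -0.313], [-1.0, -0.0, -0.0]]
```

View pics/top0.png

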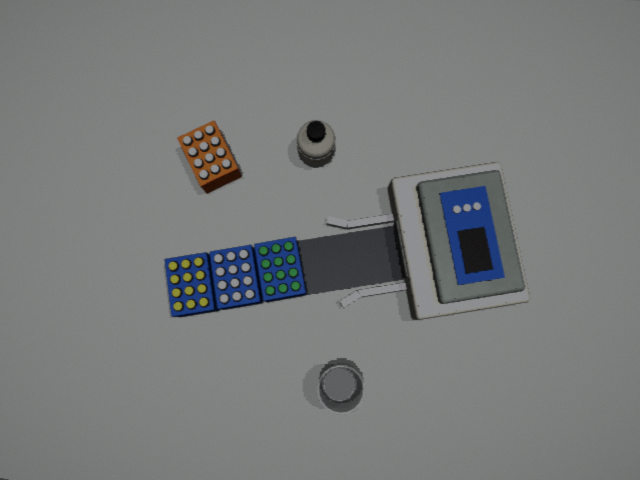

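View pics/scene0.png

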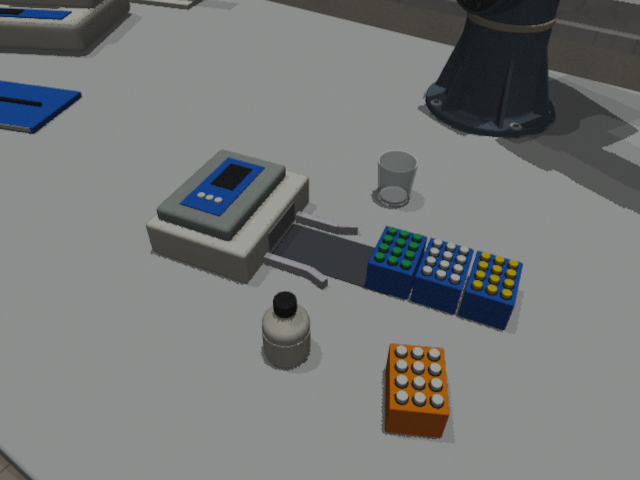

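```bash
cat > h.py <<'E'
import cv2,numpy as np
def topuv(c,uv,z):
    K,R,t=[np.asarray(c[k],float) for k in("camera_matrix","R","t")]
    C=-R.T@t; uv=np.atleast_2d(uv)
    r=np.c_[uv,np.ones(len(uv))]@np.linalg.inv(K).T@R
    return (C+r*((z-C[2])/r[:,2])[:,None])[:,:2]
def cloud(c,d):
    K,R,t=[np.asarray(c[k],float) for k in("camera_matrix","R","t")]
    v,u=np.mgrid[:480,:640]; P=np.stack([(u-K[0,2])/K[0,0]*d,(v-K[1,2])/K[1,1]*d,d],-1)
    return (P-t)@R
def rectified(c,p,z,x0=.38,x1=.66,y0=-.25,y1=.28,s=1500):
    # image: column = (y1-y)*s, row=(x1-x)*s
    K,R,t=[np.asarray(c[k],float) for k in("camera_matrix","R","t")]
    w,h=int((y1-y0)*s),int((x1-x0)*s)
    r,cc=np.mgrid[:h,:w]; X=np.stack([x1-r/s,y1-cc/s,np.full(r.shape,z)],-1)@R.T+t
    uv=X@K.T; uv=uv[...,:2]/uv[...,2:]
    return cv2.remap(p,uv.astype(np.float32),None,cv2.INTER_LINEAR)
E
python3 - <<'E'
from bench import manip
import cv2,numpy as np
from h import *
c=manip.get_calibration("top"); f=np.load("pics/top0.npz");p,d=f["p"],f["d"]
P=cloud(c,d)
for (u,v) in [(300,255),(350,265),(370,223),(375,293),(405,240),(420,240),(230,277),(190,285),(275,265)]:
    print(u,v,np.round(P[v,u],4))
for z,n in[(0,'z0'),(.014,'z14'),(.045,'z45'),(.068,'z68')]:
    cv2.imwrite(f"pics/r{n}.png",rectified(c,p,z)[:,:,::-1])
E
```

```text
300 255 [0.5506 0.0445 0.0011]
350 265 [ 0.5387 -0.0251 -0.003 ]
370 223 [ 0.5952 -0.0507  0.0151]
375 293 [ 0.4997 -0.0583  0.0136]
405 240 [ 0.5673 -0.0934  0.0487]
420 240 [ 0.5675 -0.1126  0.0502]
230 277 [0.5142 0.133  0.0441]
190 285 [0.5028 0.1848 0.0419]
275 265 [0.5312 0.0752 0.0441]
```

View pics/rz45.png

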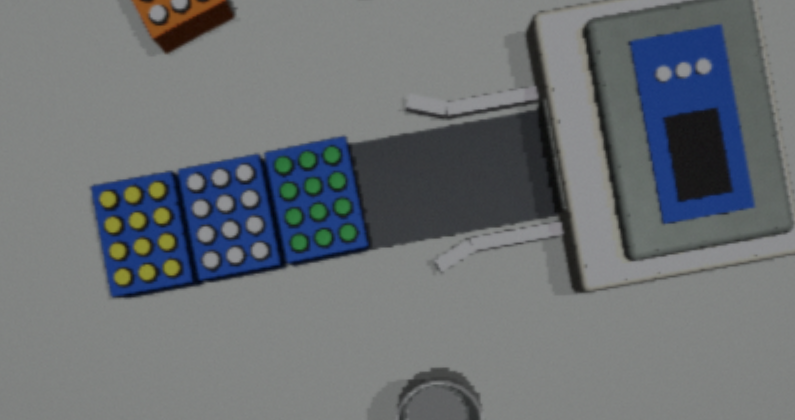

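View pics/rz14.png

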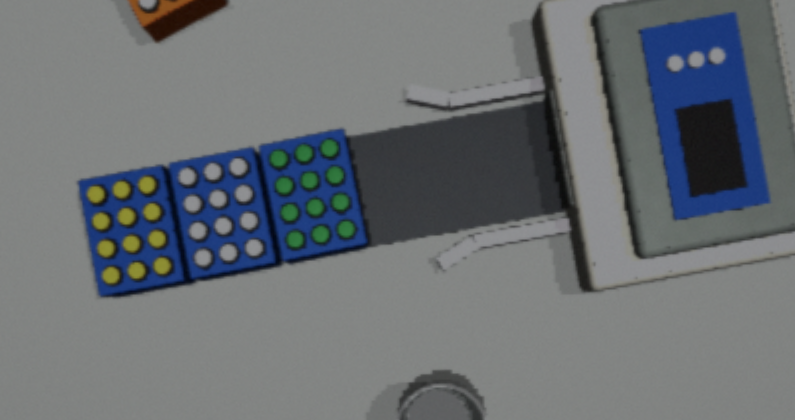

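The top view shows a row that closely matches the lane line. I'll fit the caps and rails precisely.

```bash
cat >> h.py <<'E'
def caps(c,p,z=.051):
    """centre + heading of every rack from the cap tops in the top picture"""
    s=3000;x1,y1=.66,.28
    im=rectified(c,p,z,s=s); hsv=cv2.cvtColor(im,cv2.COLOR_RGB2HSV)
    H,S,V=[hsv[...,i].astype(int) for i in range(3)]
    blue=((H>100)&(H<130)&(S>120)).astype(np.uint8)
    reg=cv2.morphologyEx(blue,cv2.MORPH_CLOSE,np.ones((45,45)))
    m={'front':(H>45)&(H<80)&(S>100)&(V>60),'middle':(S<60)&(V>110)&(reg>0),'rear':(H>20)&(H<38)&(S>120)&(V>90)}
    out={}
    for k,mm in m.items():
        mm=cv2.morphologyEx(mm.astype(np.uint8),cv2.MORPH_OPEN,np.ones((5,5)))
        n,l,st,ce=cv2.connectedComponentsWithStats(mm)
        pts=[]
        for i in range(1,n):
            if 300<st[i,4]<2500 and 0.6<st[i,2]/st[i,3]<1.6 and ce[i][0]<1300:
                pts.append([x1-ce[i][1]/s,y1-ce[i][0]/s])
        pts=np.array(pts)
        if len(pts)<6: out[k]=(len(pts),None,None);continue
        ctr,(w,h),a=cv2.minAreaRect(pts.astype(np.float32)*1000)
        B=cv2.boxPoints(((ctr),(w,h),a))/1000
        e1,e2=B[1]-B[0],B[2]-B[1]
        e=e1 if np.linalg.norm(e1)<np.linalg.norm(e2) else e2   # short side = along the row
        if e[1]>0:e=-e
        # refine heading by least squares against a grid
        out[k]=(len(pts),pts,e/np.linalg.norm(e))
    return out
def gridfit(pts,e,nx=3,ny=4):
    from scipy.optimize import least_squares
    q0=pts.mean(0);th0=np.arctan2(e[1],e[0])
    def idx(th):
        R=np.array([[np.cos(th),np.sin(th)],[-np.sin(th),np.cos(th)]]);q=(pts-q0)@R.T;return q
    q=idx(th0)
    span=np.ptp(q,axis=0);mid=(q.max(0)+q.min(0))/2
    i=np.round((q[:,0]-mid[0])/(span[0]/(nx-1))+(nx-1)/2)-(nx-1)/2
    j=np.round((q[:,1]-mid[1])/(span[1]/(ny-1))+(ny-1)/2)-(ny-1)/2
    def f(a):
        R=np.array([[np.cos(a[2]),-np.sin(a[2])],[np.sin(a[2]),np.cos(a[2])]])
        return (a[:2]+(np.c_[i*a[3],j*a[4]])@R.T-pts).ravel()*1000
    r=least_squares(f,[*q0,th0,span[0]/(nx-1),span[1]/(ny-1)])
    return r.x,np.sqrt((r.fun**2).mean())
E
python3 - <<'E'
from bench import manip
from h import *
c=manip.get_calibration("top"); f=np.load("pics/top0.npz");p=f["p"]
for k,(n,pts,e) in caps(c,p).items():
    if pts is None: print(k,n);continue
    a,r=gridfit(pts,e); print(k,n,np.round(a[:2]*1000,1),"deg",round(np.degrees(a[2]),2),np.round(a[3:]*1000,1),"rms mm",round(r,2))
# strip edges z=0, rails z=.014 : column profiles
s=3000
im0=cv2.cvtColor(rectified(c,p,0,s=s),cv2.COLOR_RGB2GRAY).astype(float)
im1=cv2.cvtColor(rectified(c,p,.014,s=s),cv2.COLOR_RGB2GRAY).astype(float)
for nm,im,cols in[("strip",im0,range(760,1060,20)),("rail",im1,range(960,1060,8))]:
    up,lo=[],[]
    for cc in cols:
        col=im[:,cc]
        if nm=="strip":
            w=np.where(col[200:560]<85)[0]+200
            if len(w)<50: continue
            up.append((cc,w.min()));lo.append((cc,w.max()))
        else:
            th=145
            w=np.where(col[100:260]>th)[0]+100; w2=np.where(col[380:560]>th)[0]+380
            if len(w)>5 and len(w2)>5: up.append((cc,w.max()));lo.append((cc,w2.min()))
    up,lo=np.array(up),np.array(lo)
    for q in(up,lo):
        x=.66-q[:,1]/s;y=.28-q[:,0]/s
        k=np.polyfit(y,x,1); print(nm,len(q),"heading deg",round(np.degrees(np.arctan2(-1,-k[0])),2),"x at y=-.03",round(1000*np.polyval(k,-.03),1),"res",round(1000*np.std(np.polyval(k,y)-x),2))
print([round(v) for v in im1[100:560:6,1000]])
E
```

```text
front 12 [527.2  69.5] deg -78.4 [16.4 17.5] rms mm 0.04
middle 12 [515.7 127.9] deg -78.92 [16.5 17.5] rms mm 0.06
rear 12 [504.2 185.7] deg -79.4 [16.4 17.4] rms mm 0.03
strip 15 heading deg -80.76 x at y=-.03 589.5 res 4.95
strip 15 heading deg -81.33 x at y=-.03 505.7 res 6.38Traceback (most recent call last):
  File "<stdin>", line 25, in <module>
IndexError: too many indices for array: array is 1-dimensional, but 2 were indexed
```

```bash
python3 - <<'E'
from bench import manip
from h import *
c=manip.get_calibration("top"); f=np.load("pics/top0.npz");p=f["p"]
im=rectified(c,p,.014,x0=.46,x1=.62,y0=-.12,y1=.04,s=4000)
cv2.imwrite("pics/zoom.png",im[:600,:,::-1])
im=rectified(c,p,0.0,x0=.46,x1=.62,y0=-.12,y1=.04,s=4000)
cv2.imwrite("pics/zoom0.png",im[:600,:,::-1])
E
```

```text
(no output)
```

View pics/zoom.png

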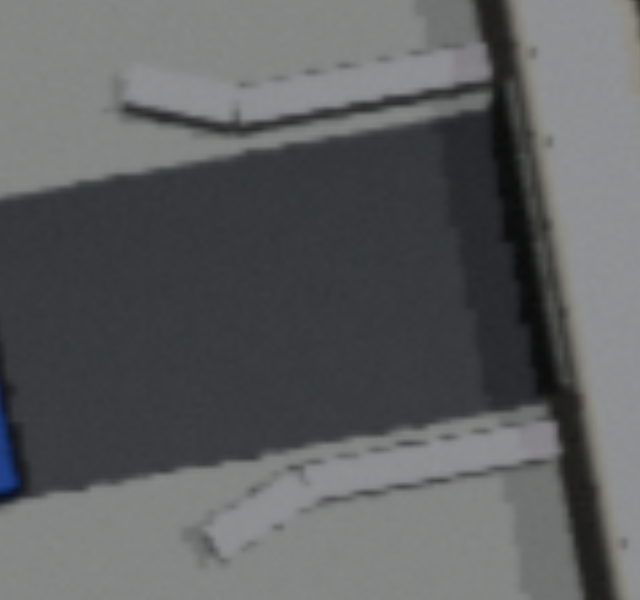

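```bash
python3 - <<'E'
from bench import manip
from h import *
c=manip.get_calibration("top"); f=np.load("pics/top0.npz");p=f["p"];P=cloud(c,f["d"])
print("cam",-c["R"].T@c["t"])
s=4000
def edges(z,name,cols,rows,sign):
    im=cv2.GaussianBlur(cv2.cvtColor(rectified(c,p,z,x0=.46,x1=.62,y0=-.12,y1=.04,s=s),cv2.COLOR_RGB2GRAY).astype(np.float32),(0,0),3)
    g=sign*cv2.Sobel(im,cv2.CV_32F,0,1,ksize=5)
    pts=[]
    for cc in cols:
        r0,r1=rows(cc); seg=g[r0:r1,cc]; i=int(np.argmax(seg))
        w=np.clip(seg[max(0,i-8):i+9],0,None); j=(w*np.arange(max(0,i-8),max(0,i-8)+len(w))).sum()/w.sum()
        pts.append([cc,r0+j])
    pts=np.array(pts,np.float32); xy=np.c_[.62-pts[:,1]/s,.04-pts[:,0]/s].astype(np.float32)
    vx,vy,x0,y0=cv2.fitLine(xy*1000,cv2.DIST_HUBER,0,.01,.01).ravel()
    if vy>0:vx,vy=-vx,-vy
    print(name,"deg",round(np.degrees(np.arctan2(vy,vx)),2),"x(y=-20)",round(x0+vx/vy*(-20-y0),1))
L=lambda a,b:(lambda cc:(int(a-b-(cc-300)*.16),int(a+b-(cc-300)*.16)))
edges(0,"strip up",range(20,420,5),L(145,22),-1)   # bright->dark going down
edges(0,"strip lo",range(40,440,5),L(440,22),1)
edges(.014,"railU outer",range(250,440,5),L(78,18),1)
edges(.014,"railU inner",range(250,440,5),L(112,18),-1)
edges(.014,"railL inner",range(320,500,5),L(465,18),1)
edges(.014,"railL outer",range(320,500,5),L(505,18),-1)
# housing from the depth: front wall points, x-y outline
m=(P[...,2]>.02)&(P[...,2]<.06)&(P[...,1]<-.07)&(P[...,1]>-.13)
for x in np.arange(.47,.66,.02):
    q=m&(abs(P[...,0]-x)<.006)
    if q.any(): print(round(x,2),"max y",np.round(np.percentile(P[...,1][q],[95,99]),4))
E
```

```text
cam [0.45170859 0.01974674 0.77013724]
strip up deg -79.68 x(y=-20) 583.8
strip lo deg -79.6 x(y=-20) 506.1
railU outer deg -79.11 x(y=-20) 597.3
railU inner deg -79.65 x(y=-20) 589.3
railL inner deg -80.58 x(y=-20) 505.1
railL outer deg -79.82 x(y=-20) 492.4
0.47 max y [-0.1071 -0.1068]
0.49 max y [-0.1038 -0.1031]
0.51 max y [-0.1001 -0.0995]
0.53 max y [-0.0945 -0.0939]
0.55 max y [-0.0909 -0.0903]
0.57 max y [-0.0874 -0.0866]
0.59 max y [-0.0839 -0.0831]
0.61 max y [-0.0821 -0.0813]
0.63 max y [-0.0784 -0.0776]
0.65 max y [-0.0768 -0.0757]
```

View pics/zoom0.png

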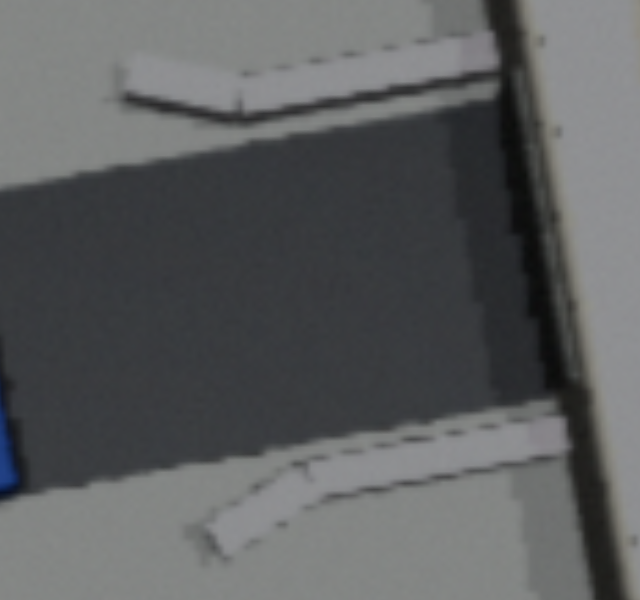

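```bash
cat >> h.py <<'E'
th=np.radians(-79.65); U=np.array([np.cos(th),np.sin(th)]); N=np.array([-U[1],U[0]]); O=np.array([.5580,-.0890])
ROT=np.array([[0,N[0],U[0]],[0,N[1],U[1]],[-1,0,0]])
def W(a,l,z): return [*(O+a*U+l*N),z]
def state(manip,name,show=True):
    p,d=manip.grab_frame("top"); cv2.imwrite(f"pics/{name}.png",p[:,:,::-1])
    c=manip.get_calibration("top")
    for k,(n,pts,e) in caps(c,p).items():
        if pts is None: print(k,n,"caps");continue
        a,r=gridfit(pts,e); q=a[:2]-O
        print(k,n,"along %.1f lat %.1f yaw %.2f rms %.2f"%(q@U*1000,q@N*1000,np.degrees(a[2]-th),r))
E
python3 - <<'E'
from bench import manip
from h import *
manip.set_gripper(0.5)
manip.move_ptp(W(-.350,-.003,.12),ROT)
manip.move_l(W(-.350,-.003,.008),max_speed=.12)
print(manip.current_time(),np.round(manip.current_ee_pos(),4),np.round(manip.current_force(),2),manip.current_grip_width())
state(manip,"top1")
p,_=manip.grab_frame("scene");cv2.imwrite("pics/scene1.png",p[:,:,::-1])
E
```

```text
3.6667 [0.4926 0.255  0.0086] [-0.24  0.07 -0.76] 0.5001570150585402
front 12 along -161.4 lat -2.0 yaw 1.27 rms 0.03
middle 12 along -221.0 lat -2.7 yaw 0.62 rms 0.06
rear 4 caps
```

View pics/scene1.png

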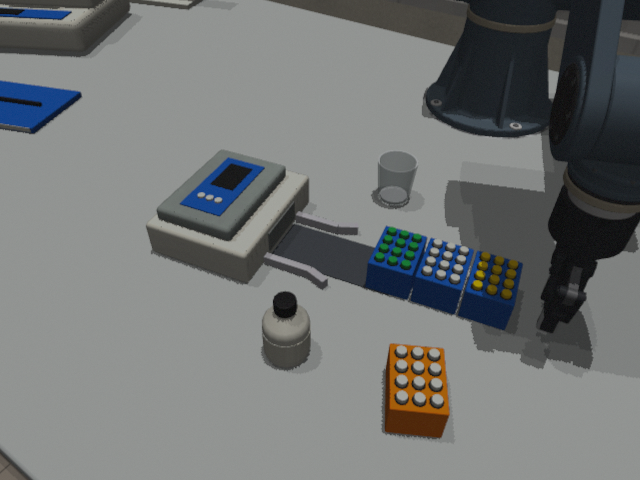

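View pics/top1.png

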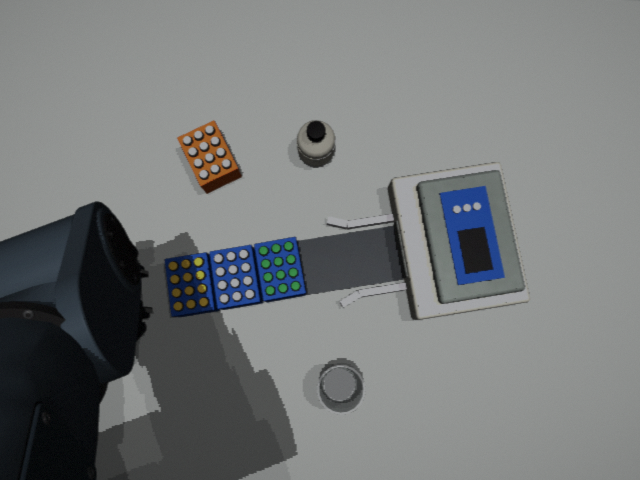

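The fingers stand clear behind the rear rack, and the row is intact (rear rack near pixel 188,285 in the top view). Next I'll close the row up and push a short way, then check.

```bash
python3 - <<'E'
from bench import manip
from h import *
for a in (-.322,-.300,-.280):
    manip.move_l(W(a,-.003,.008),max_speed=.05)
    f=manip.current_force(); print(a,round(manip.current_time(),2),"F along %.1f lat %.1f z %.1f"%(f[:2]@U,f[:2]@N,f[2]),"Mz",np.round(manip.current_ft_torque(),2))
state(manip,"top2")
E
```

```text
-0.322 4.47 F along -0.4 lat 0.9 z 0.3 Mz [-0.03 -0.04  0.04]
-0.3 5.07 F along -0.4 lat -0.4 z -0.2 Mz [-0.07  0.   -0.01]
-0.28 5.62 F along 0.5 lat -0.2 z -0.4 Mz [-0.02 -0.05 -0.02]
front 12 along -127.7 lat -2.7 yaw 0.02 rms 0.03
middle 12 along -183.1 lat -3.0 yaw 0.05 rms 0.23
rear 8 along -231.0 lat -3.7 yaw 0.01 rms 0.06
```

View pics/top2.png

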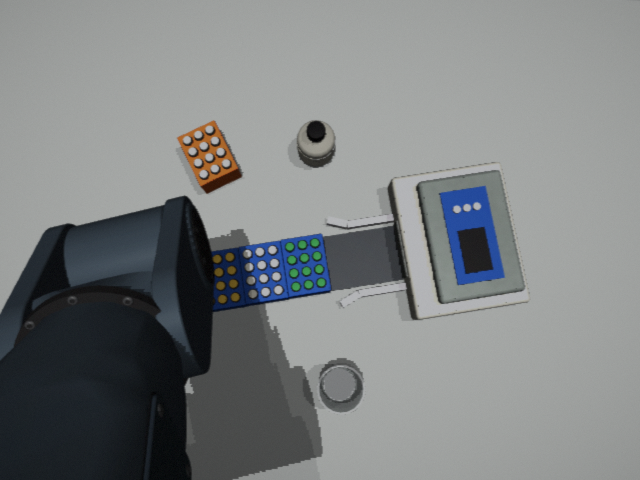

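Row closed and straight (yaw <0.1°), with the front green rack at about (307,265). It sits about 3 mm to one side, so I'll push slightly diagonally to centre it before the narrow part.

```bash
python3 - <<'E'
from bench import manip
from h import *
manip.move_l(W(-.252,.0002,.008),max_speed=.05)
f=manip.current_force(); print(round(manip.current_time(),2),"F along %.1f lat %.1f z %.1f"%(f[:2]@U,f[:2]@N,f[2]))
state(manip,"top3")
E
```

```text
6.38 F along 0.0 lat -0.6 z -0.1
front 12 along -99.9 lat 0.4 yaw -0.08 rms 0.03
middle 12 along -155.3 lat 0.1 yaw 0.05 rms 0.21
rear 5 caps
```

View pics/top3.png

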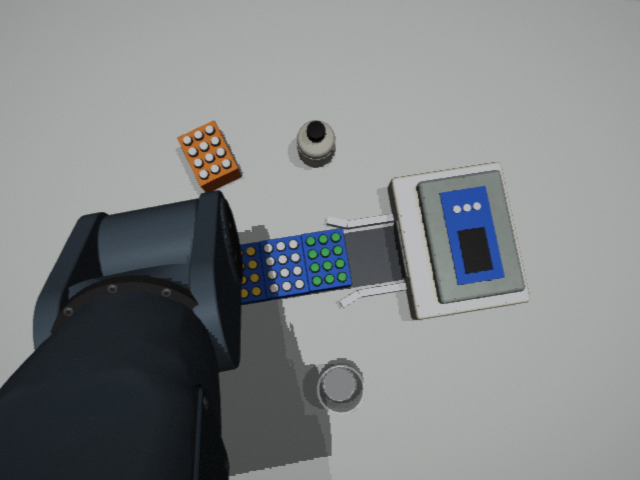

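The front rack (about 328,258) is centred in the entry between both rails. I'll push on straight, ending in small force-watched steps.

```bash
python3 - <<'E'
from bench import manip
from h import *
def rep(a):
    f=manip.current_force(); q=np.array(manip.current_ee_pos())[:2]-O
    print("%.4f act %.4f t %.2f F along %.1f lat %.1f z %.1f"%(a,q@U,manip.current_time(),f[:2]@U,f[:2]@N,f[2])); return f[:2]@U
manip.move_l(W(-.215,.0002,.008),max_speed=.05); rep(-.215)
state(manip,"top4")
manip.move_l(W(-.190,.0002,.008),max_speed=.05); rep(-.19)
a=-.190
while a<-.172:
    a+=.0015; manip.move_l(W(a,.0002,.008),max_speed=.03); manip.dwell(.05)
    if abs(rep(a))>6: break
state(manip,"top5")
E
```

```text
-0.2150 act -0.2149 t 7.33 F along 0.3 lat -0.1 z -0.1
front 12 along -63.4 lat 0.4 yaw -0.05 rms 0.04
middle 12 along -118.6 lat 0.1 yaw -0.06 rms 0.19
rear 2 caps
-0.1900 act -0.1897 t 8.03 F along -0.5 lat -0.6 z 0.2
-0.1885 act -0.1885 t 8.32 F along 0.5 lat 0.4 z -0.9
-0.1870 act -0.1870 t 8.62 F along -1.9 lat 0.4 z 0.3
-0.1855 act -0.1854 t 8.93 F along -1.8 lat 0.2 z -0.5
-0.1840 act -0.1839 t 9.22 F along -0.5 lat -0.1 z 0.6
-0.1825 act -0.1824 t 9.53 F along -0.7 lat 0.4 z 0.7
-0.1810 act -0.1809 t 9.82 F along -0.8 lat -0.6 z 0.6
-0.1795 act -0.1794 t 10.12 F along -1.2 lat -0.4 z 0.5
-0.1780 act -0.1779 t 10.43 F along -0.2 lat 0.6 z 0.5
-0.1765 act -0.1768 t 10.72 F along -5.5 lat -0.6 z 0.8
-0.1750 act -0.1767 t 11.03 F along -19.0 lat 0.4 z 1.4
front 12 along -26.4 lat 0.5 yaw 0.06 rms 0.03
middle 12 along -81.4 lat 0.1 yaw -0.10 rms 0.33
rear 0 caps
```

View pics/top5.png

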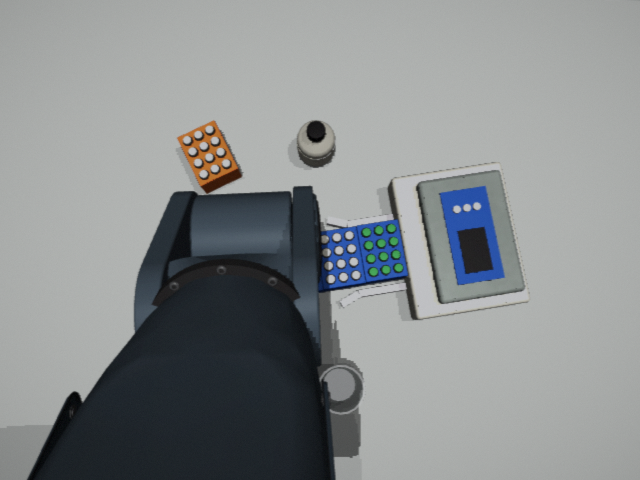

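Firm stop at 19 N: the front rack is against the housing at (400,250). I'll back off and check.

```bash
python3 - <<'E'
from bench import manip
from h import *
manip.move_l(W(-.215,.0002,.008),max_speed=.06)
manip.move_l(W(-.300,.0002,.03),max_speed=.15)
manip.move_l(W(-.300,.0002,.16),max_speed=.2)
manip.move_ptp([.172,.522,.231],ROT)
print(manip.current_time())
state(manip,"top6")
p,_=manip.grab_frame("scene");cv2.imwrite("pics/scene6.png",p[:,:,::-1])
c=manip.get_calibration("top");p=cv2.imread("pics/top6.png")
cv2.imwrite("pics/z6.png",cv2.resize(p[180:340,230:440],None,fx=3.5,fy=3.5,interpolation=cv2.INTER_CUBIC))
E
```

```text
15.125
front 12 along -26.1 lat 0.7 yaw 0.08 rms 0.04
middle 12 along -81.7 lat 0.1 yaw 0.04 rms 0.04
rear 12 along -137.7 lat -0.5 yaw 0.04 rms 0.04
```

View pics/scene6.png

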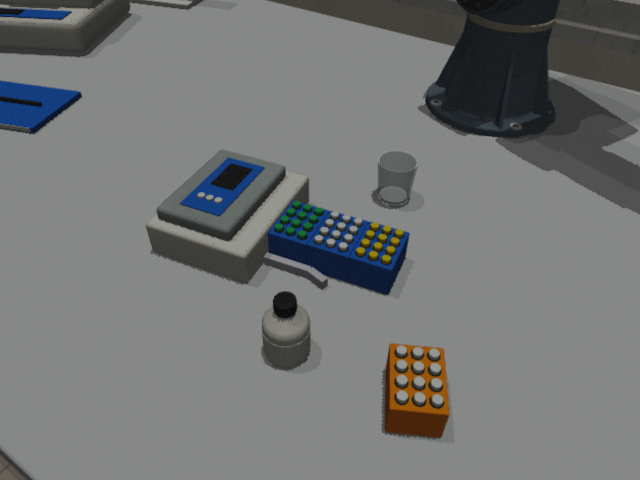

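View pics/z6.png

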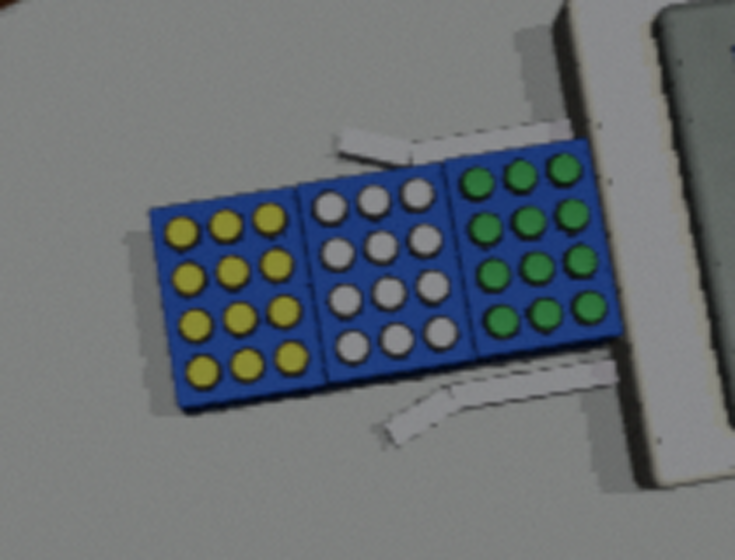

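The racks stand closed up, straight and home: the strip is fully covered, and the racks end at the housing front (about (590–620,140–335) in the zoom).

```bash
python3 -c "
from bench import manip
print(manip.sign_off(), manip.current_time())"
```

```text
the job is handed in; nothing more can be done
the job is handed in; nothing more can be done
```

I pushed the three racks into the lane as one closed row, with two spread fingers low on the rear rack's back face. I corrected about 3 mm of sideways offset before the narrow part, and stopped when the push force jumped to 19 N at the end stop. Then I backed the arm well clear and handed the job in; the clock read about 15 s of the 32 s allowed.

**Last checks (top camera, after backing off):**
- **Closed:** the racks are spaced 55.6 and 56.0 mm centre to centre, and each rack is 56 mm long.
- **Straight:** no rack is turned more than 0.1° from the lane line. Sideways positions run from +0.7 to -0.5 mm.
- **Home:** in the picture the front rack meets the housing and the dark strip is fully covered. The racks look flat on the bench, and the bottle, beaker and orange rack look undisturbed.

**One disagreement:** my camera estimate of the end stop was about 2 mm off. It puts the front rack's centre at -26 mm instead of the expected -28 mm. That is within the calibration error, so I went by the force jump and the picture instead.

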